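Open the breaker cover of a portable power box

TASK

A breaker has tripped in the yellow power box on the garage bench. Turn both black wing fasteners on its sloping grey cover counter-clockwise a quarter turn, right round to unlocked, then swing the cover up by its steel handle, well past level, to 60 degrees or so from closed or farther, and leave it standing open like that on its stiff hinge, with nothing else on the bench disturbed.

Things in the scene. Friction and masses are not known exactly. Their poses are not given: they have to be found in the camera images.
- power_box: yellow steel power box, 300 mm deep, 440 wide (500 over its side handles), 220 high, fixed. Origin: centre of its underside; x from its front to its back, y to its left, z up. Its front rises 135 mm upright, then slopes back and up at 25 degrees from level for 200 mm to the flat top; the cover lies on this slope, facing up and towards the robot
- cover (a joint): opening of the grey cover in rad: 0 = shut on the 25 degree slope, 0.44 = level, 1.35 = stop. Its lower edge swings up and back about the hinge at its upper edge. The hinge is stiff (0.85 N m, plus up to 0.6 for the weight): the cover stays where left, about 10 N at the handle opens it. It cannot open until both fasteners are unlocked
- cover_hinge (a point): middle of the hinge line, at the upper edge of the cover (plate 180 x 350 x 4 mm), in mid-thickness. Moves with the cover: x from the free edge to the hinge (upslope when shut), y along the hinge to the box's left (opening turns positively about it), z straight out of the cover
- cover_handle (a point): centre of the steel bow handle's grip: a round bar 12 mm thick, 110 mm long along the cover's y, its centre 40 mm off the cover's face, midway between the fasteners, 145 mm down from the hinge line and 42 mm out from it. Axes as cover_hinge, moving with the cover
- fastener_left (a joint): turn of the left (+y) fastener in rad: 0 = locked (wing up and down the slope), 1.571 = unlocked (wing level, along the cover's lower edge); grows counter-clockwise seen facing the cover. Starts at 0 to 0.3, has a stop at each end, takes 0.12 N m and stays where left. Its hidden cam holds the cover shut until about 1.2
- fastener_right (a joint): turn of the right (-y) fastener in rad: 0 = locked (wing up and down the slope), 1.571 = unlocked (wing level, along the cover's lower edge); grows counter-clockwise seen facing the cover. Starts at 0 to 0.3, has a stop at each end, takes 0.12 N m and stays where left. Its hidden cam holds the cover shut until about 1.2
- fastener_left_grip (a point): on the axis of the left fastener, 24 mm off the cover's face, in a black wing 66 long, 12 thick, 24 mm deep (10 to 34 mm off the face; 34 mm wide, 6 mm high boss below). Turns with it: x along the wing (upslope when locked), y across, z out of the cover. Red dot upslope: locked; green dot to the side: unlocked. Axis 130 mm left of the cover's middle, 44 mm from its lower edge
- fastener_right_grip (a point): on the axis of the right fastener, 24 mm off the cover's face, in a black wing 66 long, 12 thick, 24 mm deep (10 to 34 mm off the face; 34 mm wide, 6 mm high boss below). Turns with it: x along the wing (upslope when locked), y across, z out of the cover. Red dot upslope: locked; green dot to the side: unlocked. Axis 130 mm right of the cover's middle, 44 mm from its lower edge
- meter: orange hand-held electrical meter, 165 x 75 x 32 mm, lying on the bench in front of the power box; loose, to be left alone. Origin: centre of its underside
- screwdriver: red-handled screwdriver about 210 mm long, lying on the bench in front of the power box; loose, to be left alone. Origin: centre of its underside
- spare_breaker: white spare circuit breaker, 85 x 36 x 63 mm, on the bench in front of the power box; loose, to be left alone. Origin: centre of its underside
- torch: black and yellow torch, 170 mm long and 47 mm high, lying on the bench beside the power box; loose, to be left alone. Origin: centre of its underside
- spray_can: blue spray can, 66 mm in diameter and 190 mm tall, standing beside the power box; loose, to be left alone. Origin: centre of its underside
- tape_roll: black roll of tape, 84 mm in diameter and 19 mm high, lying beside the power box; loose, to be left alone. Origin: centre of its underside

How it is judged:
By the outcome, as a careful person would: the job done as asked, in the order asked, and still so for the second after the job is handed in, with the robot touching nothing.
It also fails if it takes over 64 s, if anything falls off the work surface, if the arm or the gripper's body presses on something with over 40 N, if the wrist force passes 120 N, or if a joint passes its speed limit or range.

ROBOT

A 7-joint arm with a two-finger parallel gripper is mounted at the origin on the work surface. World frame = base frame: x ahead of the robot, y to its left, z up, the work surface at z = 0. Lengths are in m, angles in rad, forces in N, time in s.
With the tool pointing down it reaches from about 0.35 to 0.9 m from the base axis. Payload 19.9 kg.
Tool frame: the origin (TCP) lies midway between the tips of the shut fingers; the grasp point (between the pads) lies 19 mm behind it; z points along the fingers, y is the line along which they close (so a half turn about z gives the same grasp; the last joint's range is limited). The gripper opens to 94 mm and grips with 3 to 60 N. Pads are 16 mm wide; open, the fingers measure 119 mm over their backs; the gripper's body (75 mm by 177 mm) begins 78 mm behind the grasp point.
Start: joints at [-1.161, 0.417, -0.01, 1.614, 0.005, 1.111, -0.053], TCP at [0.272, 0.563, 0.185] pointing down, gripper open.
Joint ranges: [-2.81, 2.81], [-0.39, 2.02], [-1.27, 1.25], [0.06, 2.57], [-1.19, 4.33], [0.19, 2], [-2.82, 2.82]. Speed limits (rad/s): [1.89, 1.89, 2.39, 2.39, 3.01, 3.01, 3.01].

INTERFACE

Orientations are given as a unit quaternion [w, x, y, z].
In Python, from plant import monitor, viewer, order gives the robot as it stands. The module is installed in compiled form; this text tells all that it offers.
- The arm moves only by the tool apply_moves, never from a script. Its argument "deltas" is a list of rows, each a list of 3 entries, a list of its own where there are three numbers: the shift along the tool's x, y, z in mm, then the turn, a rotation vector about the tool's x, y, z in degrees, then the opening, from 0 (shut) to 1 (fully open). A call has 1 to 12 rows; each row shifts and turns the commanded pose from where the row before left it, along the tool's axes as they then stand; what a row does not reach is not made up. A row lasts 1/8 s, in which the tool goes at most 62.5 mm and 10.7 degrees, less where a joint would pass 70% of its speed; a pose out of reach is approached as far as the arm can. A call is refused whole if a number of a shift passes 62.5 or a number of a turn 10.7, either way. A call with a gripper value outside its range is refused whole. The fingers move at their own pace and stop on an object; "grip_force" is the grip in N (left out, the last holds). Time passes only in rows, so rows that do not move let the fingers close. It gives the time, the measured TCP pose, the force, the opening and the grip force at its end, in the units of the state.
- monitor.sense(): the state, without advancing time (a new reading comes with each control period).
- viewer.get_image(name): name is "scene" or "top"; returns the picture (400x640x3 uint8, blue, green, red); there is no depth.
- viewer.camera_info(name): a dict with "fx", "fy", "cx", "cy" (pixels), "pose" (4x4, takes a point from camera to world coordinates). Camera axes: x right, y down, z forward; pixel columns grow to the right and rows downward; lengths in m; the calibration is good to about 2 mm. A picture is of the moment at which its call begins. camera_info takes no time and is no camera call.
- order.finish_job(): hands the job in; it is judged then, once.
The state is a dict: "clock": time; "joint_pos": joint angles; "joint_velocities": joint speeds; "joint_torque": joint torques, N m; "tool_pos": TCP position; "eef_rot": TCP orientation; "ft_force": force on the tool from outside, world axes, zero at the start; "ft_torque": the same for the moment, N m; "width": finger opening in m; "grasp_force": force on a finger pad.
Only numpy, scipy, OpenCV 4.12 (cv2) and the standard library are available. Lean on these libraries where they do the work, as an engineer would, in place of code of your own. Each camera call takes 0.05 s, during which the arm holds its last target. There are 200 camera calls.

## Working session

There is one attempt and no reset: what is moved stays moved. The work goes in short steps, Python scripts to look and compute and a tool call to move; the robot and the scene stay as the last step left them, time stands still between calls to the robot, and variables do not carry over. Pictures are saved under pics/ and viewed, at most 10 in all, crops included, and the job is handed in when it is done.

Besides the shell and the picture viewer there is one more tool, called after "Call:" in YAML: its name, and indented under it one key for each argument. apply_moves: Moves the arm, as the interface text tells. Its arguments: {"type":"object","properties":{"deltas":{"type":"array","items":{"type":"array"}},"grip_force":{"type":"number"}},"required":["deltas"]}

```bash
mkdir -p pics; python3 - <<'E'
from plant import monitor, viewer
import cv2,numpy as np
s=monitor.sense();print({k:np.round(s[k],3) for k in s})
for n in("scene","top"):
    im=viewer.get_image(n);cv2.imwrite(f"pics/{n}0.png",im)
    c=viewer.camera_info(n);print(n,c['fx'],c['fy'],c['cx'],c['cy']);print(np.round(c['pose'],3))
E
```

```text
{'clock': np.float64(0.0), 'joint_pos': array([-1.162,  0.418, -0.01 ,  1.614,  0.005,  1.111, -0.053]), 'joint_velocities': array([ 0.   ,  0.   , -0.003,  0.   ,  0.   , -0.001, -0.001]), 'joint_torque': array([-0.0000e+00, -8.5125e+01,  6.3800e-01, -4.2601e+01, -4.9000e-02,
        1.9000e-02,  0.0000e+00]), 'tool_pos': array([0.272, 0.562, 0.184]), 'eef_rot': array([-0.   ,  0.223,  0.975, -0.001]), 'ft_force': array([-0.448,  0.029, -0.338]), 'ft_torque': array([-0.027,  0.003,  0.044]), 'grasp_force': np.float64(0.0), 'width': np.float64(0.094)}
scene 435.84187670220587 435.84187670220587 327.1874938187843 191.49576516739987
[[ 0.966  0.179 -0.186  0.825]
 [ 0.258 -0.649  0.716 -0.778]
 [ 0.008 -0.74  -0.673  0.924]
 [ 0.     0.     0.     1.   ]]
top 389.25876695993566 389.25876695993566 319.1131800522946 198.1602293454138
[[-0.024 -0.987  0.159  0.437]
 [-1.     0.021 -0.02   0.026]
 [ 0.017 -0.159 -0.987  1.227]
 [ 0.     0.     0.     1.   ]]
```

View pics/scene0.png

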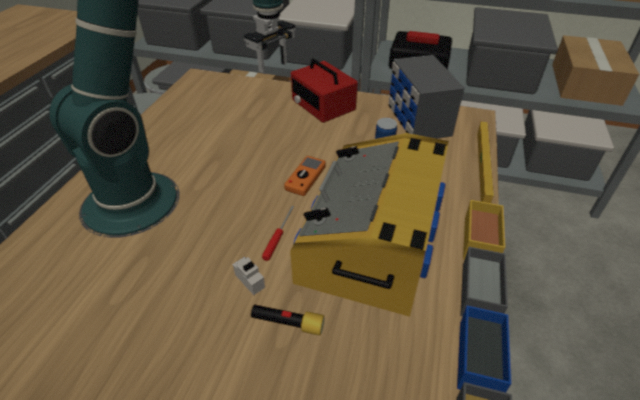

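View pics/top0.png

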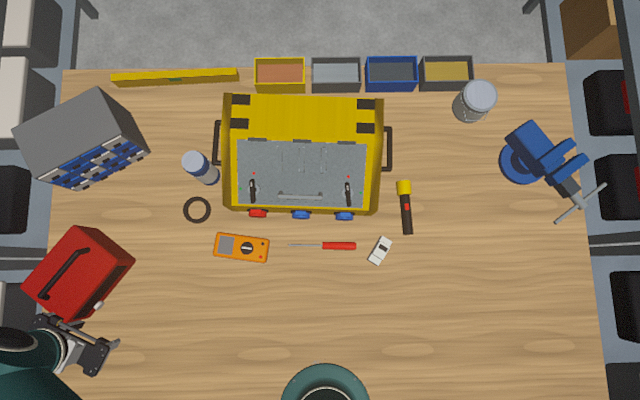

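The overview shows the box near top px (300,155), with the wings at about (252,188) and (347,192) and the handle at about (300,195). The gripper is at the lower left.

```bash
python3 - <<'E'
import cv2
a=cv2.imread("pics/top0.png")[85:225,210:400];cv2.imwrite("pics/topc.png",cv2.resize(a,None,fx=4,fy=4,interpolation=cv2.INTER_CUBIC))
a=cv2.imread("pics/scene0.png")[130:275,285:455];cv2.imwrite("pics/scenec.png",cv2.resize(a,None,fx=4,fy=4,interpolation=cv2.INTER_CUBIC))
E
```

```text
(no output)
```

View pics/topc.png

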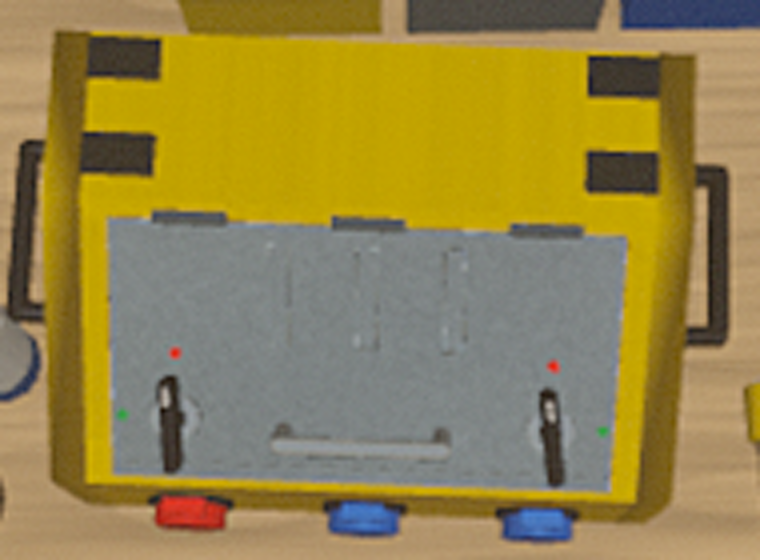

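View pics/scenec.png

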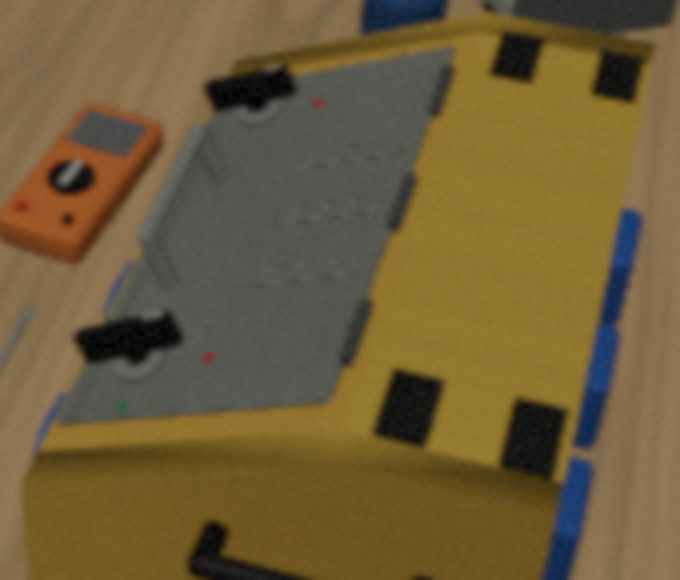

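The crops show the cover corners clearly. In the top crop they are (107,217), (627,236), (610,492) and (112,475). The wings run (168,377)-(173,472) and (548,390)-(556,487), and the grip bar runs (273,445)-(448,455).

```bash
cat > geo.py <<'E'
import numpy as np
from scipy.spatial.transform import Rotation as R
from plant import viewer
C={n:viewer.camera_info(n) for n in("top","scene")}
def proj(n,p):
    c=C[n];T=np.linalg.inv(c['pose']);q=T[:3,:3]@p+T[:3,3]
    return np.array([c['fx']*q[0]/q[2]+c['cx'],c['fy']*q[1]/q[2]+c['cy']])
def frame(v,th=0.):
    x,y,yaw,s,d=v[:5] # s: hinge slope pos from slope start; d: plate mid offset
    a=np.radians(25)
    Rz=R.from_euler('z',yaw)
    h=np.array([x,y,0])+Rz.apply([-.15+s*np.cos(a)-d*np.sin(a),0,.135+s*np.sin(a)+d*np.cos(a)])
    return h,(Rz*R.from_euler('y',-a+th)).as_matrix()
def pt(v,q,th=0.):
    h,M=frame(v,th);return h+M@np.array(q)
E
cat > fit.py <<'E'
from geo import *
from scipy.optimize import least_squares
L=lambda n,p:(n,(np.array(p)+.5)/4-.5+((210,85) if n=="top" else (285,130)))
t=.002
obs=[("top",(107,217),(0,.175,t)),("top",(627,236),(0,-.175,t)),("top",(610,492),(-.18,-.175,t)),("top",(112,475),(-.18,.175,t)),
("scene",(454,48),(0,.175,t)),("scene",(330,402),(0,-.175,t)),("scene",(62,420),(-.18,-.175,t)),
("top",(361,449),(-.145,0,.044)),("scene",(173,180),(-.145,0,.044))]
W=[("top",(168,377),1,1,"l"),("top",(173,472),1,-1,"l"),("top",(548,390),-1,1,"r"),("top",(556,487),-1,-1,"r")]
def f(v):
    r=[proj(n,pt(v,q))-L(n,p)[1] for n,p,q in obs]
    for n,p,sd,e,k in W:
        an=v[5] if k=="l" else v[6]
        r.append(proj(n,pt(v,(-.136+.033*e*np.cos(an),.13*sd+.033*e*np.sin(an),t+.032)))-L(n,p)[1])
    r=np.array(r); return np.r_[r.ravel(),(v[3]-.19)/.01,(v[4]-.003)/.003]
s=least_squares(f,[.8,0,0,.19,.003,0,0],loss='soft_l1')
print(np.round(s.x,4));print(np.round(f(s.x)[:-2].reshape(-1,2),1).tolist())
np.save("v.npy",s.x)
v=s.x
for nm,q in(("L",(-.136,.13,.026)),("R",(-.136,-.13,.026)),("H",(-.145,0,.042)),("hinge",(0,0,0))):print(nm,np.round(pt(v,q),4))
E
python3 fit.py
```

```text
[ 0.7385  0.0496 -0.0556  0.1877  0.0026  0.0385  0.1344]
[[-0.2, -0.5], [0.1, -0.6], [-0.0, -0.7], [0.0, -0.6], [0.1, -0.5], [-0.3, -0.1], [-1.6, 0.9], [-0.3, -0.0], [-0.9, 0.6], [-0.6, 0.2], [-0.6, 0.1], [0.2, 0.3], [0.2, -0.5]]
L [0.6307 0.1858 0.1827]
R [ 0.6162 -0.0738  0.1827]
H [0.6086 0.0568 0.1934]
hinge [0.7575 0.0485 0.2166]
```

The fit leaves under 1 px of residual, with the left wing at 0.04 rad and the right at 0.13 rad. I'll write a helper that works out the rows to a target.

```bash
cat > plan.py <<'E'
from geo import *
from plant import monitor
v=np.load("v.npy")
def tgt(q,th=0.,an=0.,tilt=0.,off=0.):
    """TCP at cover point q, tool x upslope turned by an about normal; tilt about cover y (deg)"""
    h,M=frame(v,th)
    B=np.diag([1.,-1,-1])
    Rt=R.from_matrix(M)*R.from_euler('y',tilt,degrees=True)*R.from_euler('z',an)*R.from_matrix(B)
    return h+M@np.array(q),Rt
def now():
    s=monitor.sense();w,x,y,z=s['eef_rot'];return np.array(s['tool_pos']),R.from_quat([x,y,z,w])
def rows(P,p,Rt,n):
    p0,R0=P;w=(R0.inv()*Rt).as_rotvec()
    for k in range(n):
        Rk=R0*R.from_rotvec(w*k/n)
        print(np.round(Rk.inv().apply((p-p0)/n)*1000,1).tolist(),np.round(np.degrees(w/n),2).tolist())
def show(Pt):
    p,r=now();print("err tool mm",np.round(r.inv().apply(Pt[0]-p)*1000,1),"deg",np.round(np.degrees((r.inv()*Pt[1]).as_rotvec()),2))
E
python3 - <<'E'
from plan import *
P=now();up=(P[0]+[0,0,.18],P[1])
t=tgt((-.136,.13,.12),an=v[5]);print(np.round(t[0],3))
rows(up,*t,12)
E
```

```text
[0.591 0.188 0.268]
[-37.5, -16.5, 8.1] [-2.83, 0.52, 12.66]
[-40.3, -8.2, 7.1] [-2.83, 0.52, 12.66]
[-41.2, 0.5, 6.5] [-2.83, 0.52, 12.66]
[-40.2, 9.2, 6.4] [-2.83, 0.52, 12.66]
[-37.3, 17.5, 6.7] [-2.83, 0.52, 12.66]
[-32.7, 24.9, 7.5] [-2.83, 0.52, 12.66]
[-26.6, 31.1, 8.6] [-2.83, 0.52, 12.66]
[-19.2, 35.7, 10.0] [-2.83, 0.52, 12.66]
[-11.1, 38.5, 11.7] [-2.83, 0.52, 12.66]
[-2.6, 39.4, 13.6] [-2.83, 0.52, 12.66]
[5.9, 38.3, 15.5] [-2.83, 0.52, 12.66]
[13.9, 35.3, 17.4] [-2.83, 0.52, 12.66]
```

Call:
apply_moves:
  deltas:
    - [[0,0,-60],[0,0,0],1]
    - [[0,0,-60],[0,0,0],1]
    - [[0,0,-60],[0,0,0],1]

```text
clock: 0.48
tool_pos: [0.2722, 0.5621, 0.3667]
eef_rot: [-0.0, 0.224, 0.975, -0.0]
ft_force: [0.3, 0.2, -0.7]
width: 0.0939
grasp_force: 0.0
```

```bash
python3 - <<'E'
from plan import *
rows(now(),*tgt((-.136,.13,.12),an=v[5]),16)
E
```

```text
[-28.1, -12.4, 6.2] [-2.12, 0.38, 9.49]
[-29.8, -7.8, 5.6] [-2.12, 0.38, 9.49]
[-30.8, -2.9, 5.2] [-2.12, 0.38, 9.49]
[-30.9, 2.0, 5.0] [-2.12, 0.38, 9.49]
[-30.2, 6.9, 4.9] [-2.12, 0.38, 9.49]
[-28.7, 11.6, 5.1] [-2.12, 0.38, 9.49]
[-26.4, 16.0, 5.4] [-2.12, 0.38, 9.49]
[-23.5, 19.9, 5.9] [-2.12, 0.38, 9.49]
[-19.9, 23.3, 6.6] [-2.12, 0.38, 9.49]
[-15.9, 26.0, 7.4] [-2.12, 0.38, 9.49]
[-11.5, 28.0, 8.3] [-2.12, 0.38, 9.49]
[-6.8, 29.2, 9.3] [-2.12, 0.38, 9.49]
[-2.0, 29.5, 10.3] [-2.12, 0.38, 9.49]
[2.8, 29.0, 11.4] [-2.12, 0.38, 9.49]
[7.4, 27.8, 12.5] [-2.12, 0.38, 9.49]
[11.8, 25.7, 13.6] [-2.12, 0.38, 9.49]
```

Call:
apply_moves:
  deltas:
    - [[-28,-12.5,6],[-2,0.4,9.5],1]
    - [[-30,-8,5.5],[-2,0.4,9.5],1]
    - [[-31,-3,5],[-2,0.4,9.5],1]
    - [[-31,2,5],[-2,0.4,9.5],1]
    - [[-30,7,5],[-2,0.4,9.5],1]
    - [[-28.5,11.5,5],[-2,0.4,9.5],1]
    - [[-26.5,16,5.5],[-2,0.4,9.5],1]
    - [[-23.5,20,6],[-2,0.4,9.5],1]
    - [[-20,23.5,6.5],[-2,0.4,9.5],1]
    - [[-16,26,7.5],[-2,0.4,9.5],1]
    - [[-11.5,28,8.5],[-2,0.4,9.5],1]
    - [[-7,29,9.5],[-2,0.4,9.5],1]

```text
clock: 1.98
tool_pos: [0.5114, 0.2801, 0.2889]
eef_rot: [0.005, 0.929, 0.324, 0.179]
ft_force: [-1.2, 0.9, 0.4]
width: 0.0942
grasp_force: 0.0
```

```bash
python3 - <<'E'
from plan import *
print(np.round(monitor.sense()['joint_pos'],2))
rows(now(),*tgt((-.136,.13,.12),an=v[5]),6)
E
```

```text
[-0.95  0.04  0.35  1.91  0.12  0.86 -1.58]
[-0.8, 19.7, 6.1] [-1.48, 0.45, 6.29]
[1.3, 19.5, 6.6] [-1.48, 0.45, 6.29]
[3.4, 19.0, 7.1] [-1.48, 0.45, 6.29]
[5.4, 18.4, 7.6] [-1.48, 0.45, 6.29]
[7.3, 17.5, 8.1] [-1.48, 0.45, 6.29]
[9.1, 16.3, 8.6] [-1.48, 0.45, 6.29]
```

Call:
apply_moves:
  deltas:
    - [[-1,19.5,6],[-1.5,0.5,6.3],0.6]
    - [[1.5,19.5,6.5],[-1.5,0.5,6.3],0.6]
    - [[3.5,19,7],[-1.5,0.5,6.3],0.6]
    - [[5.5,18.5,7.5],[-1.5,0.5,6.3],0.6]
    - [[7.5,17.5,8],[-1.5,0.5,6.3],0.6]
    - [[9,16.5,8.5],[-1.5,0.5,6.3],0.6]
    - [[0,0,0],[0,0,0],0.6]
    - [[0,0,0],[0,0,0],0.6]

```text
clock: 2.98
tool_pos: [0.5907, 0.1898, 0.2693]
eef_rot: [0.01, 0.976, -0.005, 0.219]
ft_force: [-0.4, -0.0, 0.0]
width: 0.0566
grasp_force: 0.0
```

```bash
python3 - <<'E'
from plan import *
import cv2
s=monitor.sense();print(np.round(s['joint_pos'],2),s['width'])
show(tgt((-.136,.13,.12),an=v[5]))
show(tgt((-.136,.13,.012),an=v[5]))
a=[]
for n in("top","scene"):
    im=viewer.get_image(n);u=proj(n,pt(v,(-.136,.13,.034)));print(n,u)
    x,y=(int(i) for i in u);a.append(cv2.resize(im[y-50:y+50,x-65:x+65],None,fx=3,fy=3,interpolation=cv2.INTER_CUBIC))
cv2.imwrite("pics/l1.png",np.hstack(a))
E
```

```text
[-0.91  0.11  0.46  1.91  0.24  0.76 -2.19] 0.05655980943066765
err tool mm [-0.3  1.8  1.4] deg [-0.1  -0.29  0.38]
err tool mm [ -0.8   2.  109.4] deg [-0.1  -0.29  0.38]
top [251.63815376 191.04559758]
scene [345.63111388 149.18559377]
```

View pics/l1.png

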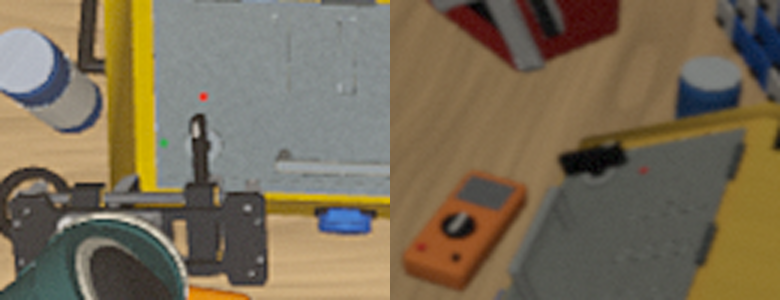

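The top crop shows the gripper just below the left wing, but the scene crop shows no gripper. I'll check where the TCP should project.

```bash
python3 - <<'E'
from plan import *
import cv2
p,r=now()
for n in C: print(n,proj(n,p),proj(n,p-r.apply([0,0,.1])),proj(n,p+r.apply([0,.03,0])),proj(n,p-r.apply([0,.03,0])))
a=viewer.get_image("scene");cv2.imwrite("pics/s2.png",a)
E
```

```text
top [245.08098009 199.88767927] [237.08100624 212.50676337] [257.16771257 199.76773202] [232.99339364 200.00763501]
scene [333.84835859 122.47663223] [318.67370805  89.92678015] [330.89878636 128.34817713] [336.69094206 116.81806375]
```

View pics/s2.png

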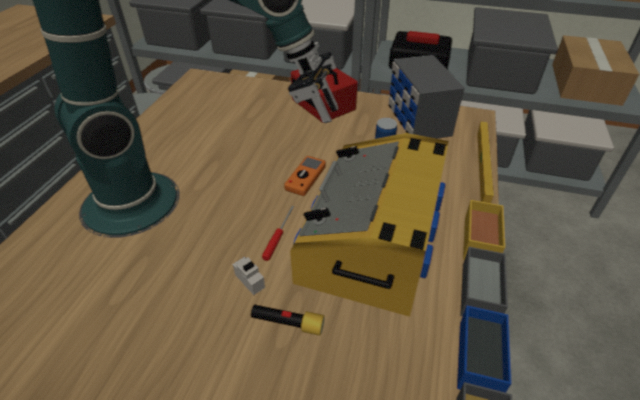

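The gripper is in the scene view at about (333,120), where the projection puts it. Now I descend on the left wing.

Call:
apply_moves:
  deltas:
    - [[0,1,25],[0,-0.3,0.4],0.6]
    - [[0,1,25],[0,0,0],0.6]
    - [[-0.5,0,25],[0,0,0],0.6]
    - [[-0.5,0,22],[0,0,0],0.6]
    - [[0,0,10],[0,0,0],0.6]
    - [[0,0,0],[0,0,0],0.6]

```text
clock: 3.88
tool_pos: [0.6354, 0.1848, 0.1718]
eef_rot: [0.01, 0.976, -0.01, 0.216]
ft_force: [0.3, -0.3, -0.3]
width: 0.0562
grasp_force: 0.0
```

```bash
python3 - <<'E'
from plan import *
show(tgt((-.136,.13,.012),an=v[5]));s=monitor.sense();print(s['ft_force'],s['ft_torque'])
E
```

```text
err tool mm [ 0.3 -0.7  2.1] deg [-0.04  0.01 -0.16]
[ 0.3239587  -0.31776079 -0.25403775] [ 0.0542279   0.55151482 -0.02164963]
```

Call:
apply_moves:
  deltas:
    - [[0,0,1.5],[0,0,0],0.3]
    - [[0,0,0],[0,0,0],0]
    - [[0,0,0],[0,0,0],0]
    - [[0,0,0],[0,0,0],0]
    - [[0,0,0],[0,0,0],0]
    - [[0,0,0],[0,0,0],0]
  grip_force: 15

```text
clock: 4.62
tool_pos: [0.6362, 0.1864, 0.1709]
eef_rot: [0.009, 0.976, -0.009, 0.217]
ft_force: [-0.0, 6.6, -0.2]
width: 0.0114
grasp_force: 15.0
```

Call:
apply_moves:
  deltas:
    - [[0,-1.6,0],[0,0,0],0]
    - [[0,0,0],[0,0,-9],0]
    - [[0,0,0],[0,0,-9],0]
    - [[0,0,0],[0,0,-9],0]
    - [[0,0,0],[0,0,-9],0]
    - [[0,0,0],[0,0,-9],0]
    - [[0,0,0],[0,0,0],0]

```text
clock: 5.5
tool_pos: [0.636, 0.1872, 0.1707]
eef_rot: [0.091, 0.905, 0.366, 0.196]
ft_force: [-3.7, 4.7, 1.8]
width: 0.0114
grasp_force: 15.0
```

```bash
python3 - <<'E'
from plan import *
show(tgt((-.136,.13,.012),an=1.571));s=monitor.sense();print(s['ft_force'],s['ft_torque'],s['joint_pos'])
E
```

```text
err tool mm [-1.   1.5  0.9] deg [-4.000e-02 -1.200e-01 -4.282e+01]
[-3.74267333  4.71689474  1.79350201] [1.04330036 1.08355817 0.41112301] [-0.66025063  0.29723163  0.26182799  1.91984005  0.2269654   0.55421074
 -1.3970915 ]
```

Call:
apply_moves:
  deltas:
    - [[0,0,0],[0,0,-9.5],0]
    - [[0,0,0],[0,0,-9.5],0]
    - [[0,0,0],[0,0,-9.5],0]
    - [[0,0,0],[0,0,-9.5],0]
    - [[0,0,0],[0,0,-5],0]
    - [[0,0,0],[0,0,-4],0]
    - [[0,0,0],[0,0,0],0]

```text
clock: 6.38
tool_pos: [0.6354, 0.1876, 0.1704]
eef_rot: [0.161, 0.685, 0.696, 0.144]
ft_force: [-6.7, 6.8, 1.8]
width: 0.0122
grasp_force: 15.7
```

```bash
python3 - <<'E'
from plan import *
show(tgt((-.136,.13,.012),an=1.571));s=monitor.sense();print(s['ft_force'],s['ft_torque'],s['joint_pos'])
E
```

```text
err tool mm [-2.2  0.9  0.9] deg [-0.04 -0.14  4.11]
[-6.65101122  6.75054032  1.77421003] [1.48444541 1.84070305 0.3737385 ] [-0.51555343  0.29171443  0.08885777  1.91555514  0.32415399  0.56981842
 -0.660139  ]
```

Left wing is on its stop, so I release it and back off.

Call:
apply_moves:
  deltas:
    - [[0,0,0],[0,0,0],0.5]
    - [[0,0,0],[0,0,0],0.5]
    - [[0,0,0],[0,0,0],0.5]
    - [[0,0,-30],[0,0,0],0.6]
    - [[0,0,-40],[0,0,0],0.6]
    - [[0,0,-40],[0,0,0],0.6]

```text
clock: 7.12
tool_pos: [0.5891, 0.1886, 0.2713]
eef_rot: [0.162, 0.685, 0.695, 0.143]
ft_force: [-0.5, 0.0, -0.1]
width: 0.0564
grasp_force: 0.0
```

```bash
python3 - <<'E'
from plan import *
s=monitor.sense();print(s['ft_force'])
rows(now(),*tgt((-.136,-.13,.11),an=v[6]),9)
E
```

```text
[-0.50167331  0.02252838 -0.05958598]
[-28.9, -2.0, 1.5] [-0.0, -0.0, 9.59]
[-28.8, 2.8, 1.5] [-0.0, -0.0, 9.59]
[-27.9, 7.6, 1.5] [-0.0, -0.0, 9.59]
[-26.3, 12.2, 1.5] [-0.0, -0.0, 9.59]
[-23.9, 16.4, 1.5] [-0.0, -0.0, 9.59]
[-20.8, 20.1, 1.5] [-0.0, -0.0, 9.59]
[-17.2, 23.3, 1.5] [-0.0, -0.0, 9.59]
[-13.1, 25.8, 1.5] [-0.0, -0.0, 9.59]
[-8.6, 27.6, 1.5] [-0.0, -0.0, 9.59]
```

Call:
apply_moves:
  deltas:
    - [[-29,-2,1.5],[0,0,9.6],0.6]
    - [[-29,3,1.5],[0,0,9.6],0.6]
    - [[-28,7.5,1.5],[0,0,9.6],0.6]
    - [[-26.5,12,1.5],[0,0,9.6],0.6]
    - [[-24,16.5,1.5],[0,0,9.6],0.6]
    - [[-21,20,1.5],[0,0,9.6],0.6]
    - [[-17,23,1.5],[0,0,9.6],0.6]
    - [[-13,26,1.5],[0,0,9.6],0.6]
    - [[-8.5,27.5,1.5],[0,0,9.6],0.6]
    - [[0,0,0],[0,0,0],0.6]
    - [[0,0,0],[0,0,0],0.6]

```text
clock: 8.5
tool_pos: [0.581, -0.0714, 0.2579]
eef_rot: [0.02, 0.975, 0.039, 0.216]
ft_force: [-0.5, 0.5, -0.7]
width: 0.0568
grasp_force: 0.0
```

```bash
python3 - <<'E'
from plan import *
show(tgt((-.136,-.13,.013),an=v[6]));s=monitor.sense();print(s['joint_pos'])
E
```

```text
err tool mm [ 0.1  0.5 96. ] deg [-0.06 -0.03  0.04]
[-0.27259419  0.02331467  0.35584053  2.01730989 -0.03268384  0.66615582
 -1.38843209]
```

Call:
apply_moves:
  deltas:
    - [[0,0,25],[0,0,0],0.6]
    - [[0,0,25],[0,0,0],0.6]
    - [[0,0,25],[0,0,0],0.6]
    - [[0,0,13],[0,0,0],0.6]
    - [[0,0,8],[0,0,0],0.6]
    - [[0,0,0],[0,0,0],0.3]
    - [[0,0,0],[0,0,0],0]
    - [[0,0,0],[0,0,0],0]
    - [[0,0,0],[0,0,0],0]
    - [[0,0,0],[0,0,0],0]
    - [[0,0,0],[0,0,0],0]
  grip_force: 15

```text
clock: 9.88
tool_pos: [0.6215, -0.0731, 0.171]
eef_rot: [0.019, 0.976, 0.038, 0.216]
ft_force: [-3.5, 5.5, 3.2]
width: 0.0114
grasp_force: 15.0
```

```bash
python3 - <<'E'
from plan import *
show(tgt((-.136,-.13,.013),an=v[6]))
E
```

```text
err tool mm [0.1 1.  0.2] deg [-0.12 -0.02 -0.03]
```

Call:
apply_moves:
  deltas:
    - [[0,-1,0],[0,0,0],0]
    - [[0,0,0],[0,0,-9.5],0]
    - [[0,0,0],[0,0,-9.5],0]
    - [[0,0,0],[0,0,-9.5],0]
    - [[0,0,0],[0,0,-9.5],0]
    - [[0,0,0],[0,0,-9.5],0]
    - [[0,0,0],[0,0,-9.5],0]
    - [[0,0,0],[0,0,-9.5],0]
    - [[0,0,0],[0,0,-9.5],0]
    - [[0,0,0],[0,0,-6],0]
    - [[0,0,0],[0,0,-4],0]
    - [[0,0,0],[0,0,0],0]

```text
clock: 11.38
tool_pos: [0.6205, -0.0721, 0.1703]
eef_rot: [0.161, 0.687, 0.694, 0.144]
ft_force: [-10.4, 7.4, 6.5]
width: 0.0114
grasp_force: 15.3
```

```bash
python3 - <<'E'
from plan import *
show(tgt((-.136,-.13,.013),an=1.571));s=monitor.sense();print(s['ft_force'],s['ft_torque'],s['width'])
E
```

```text
err tool mm [-2.   1.3 -0. ] deg [-0.09 -0.12  3.69]
[-10.37828545   7.42190225   6.48081628] [1.57682087 1.97542315 0.42495836] 0.011449879552259769
```

Call:
apply_moves:
  deltas:
    - [[0,0,0],[0,0,-3],0]
    - [[0,0,0],[0,0,0],0]
    - [[0,0,0],[0,0,0],0.5]
    - [[0,0,0],[0,0,0],0.5]
    - [[0,0,0],[0,0,0],0.5]
    - [[0,0,-30],[0,0,0],0.6]
    - [[0,0,-40],[0,0,0],0.6]
    - [[0,0,-40],[0,0,0],0.6]
    - [[0,0,0],[0,0,0],0.5]

```text
clock: 12.5
tool_pos: [0.5756, -0.0709, 0.2736]
eef_rot: [0.167, 0.669, 0.71, 0.141]
ft_force: [-0.0, -1.0, -0.5]
width: 0.0493
grasp_force: 0.0
```

```bash
python3 - <<'E'
from plan import *
s=monitor.sense();print(s['ft_force'])
# grasp point on bar => TCP 19mm deeper: z=.042-.019
rows(now(),*tgt((-.145,0,.12),an=1.571),5)
E
```

```text
[-0.03467166 -0.95403555 -0.49490781]
[25.9, 0.9, 1.1] [0.06, -0.01, 1.32]
[25.9, 0.3, 1.1] [0.06, -0.01, 1.32]
[25.9, -0.3, 1.1] [0.06, -0.01, 1.32]
[25.9, -0.9, 1.1] [0.06, -0.01, 1.32]
[25.9, -1.5, 1.1] [0.06, -0.01, 1.32]
```

Call:
apply_moves:
  deltas:
    - [[26,1,1],[0,0,1.3],0.5]
    - [[26,0.5,1],[0,0,1.3],0.5]
    - [[26,0,1],[0,0,1.3],0.5]
    - [[26,-1,1],[0,0,1.3],0.5]
    - [[26,-1.5,1],[0,0,1.3],0.5]
    - [[0,0,0],[0,0,0],0.5]
    - [[0,0,0],[0,0,0],0.5]

```text
clock: 13.38
tool_pos: [0.5751, 0.0586, 0.2612]
eef_rot: [0.157, 0.709, 0.672, 0.149]
ft_force: [0.4, -0.7, 0.1]
width: 0.047
grasp_force: 0.0
```

```bash
python3 - <<'E'
from plan import *
import cv2
show(tgt((-.145,0,.024),an=1.571))
a=viewer.get_image("scene")[100:250,270:470]
b=viewer.get_image("top")[130:230,230:380]
cv2.imwrite("pics/h1.png",np.hstack([cv2.resize(a,(400,300)),cv2.resize(b,(400,300))]))
E
```

```text
err tool mm [-0.   1.8 93.6] deg [-0.03 -0.04  0.11]
```

View pics/h1.png

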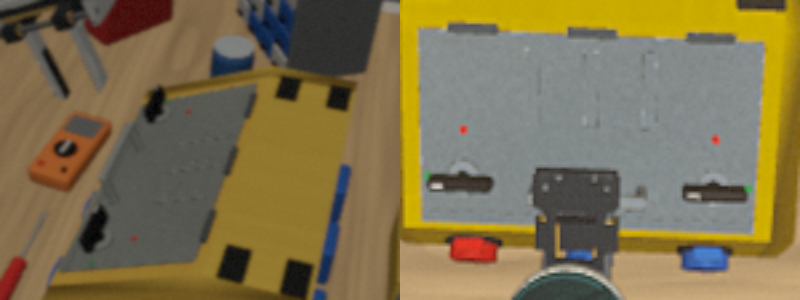

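Both wings now lie level, at crop (460,183) and (715,192), and the gripper is above the handle. Next I descend and grip the bar.

Call:
apply_moves:
  deltas:
    - [[0,1,25],[0,0,0],0.5]
    - [[0,0.5,25],[0,0,0],0.5]
    - [[0,0,25],[0,0,0],0.5]
    - [[0,0,12],[0,0,0],0.5]
    - [[0,0,6],[0,0,0],0.5]
    - [[0,0,0],[0,0,0],0.3]
    - [[0,0,0],[0,0,0],0]
    - [[0,0,0],[0,0,0],0]
    - [[0,0,0],[0,0,0],0]
    - [[0,0,0],[0,0,0],0]
    - [[0,0,0],[0,0,0],0]
  grip_force: 12

```text
clock: 14.85
tool_pos: [0.6161, 0.0571, 0.1785]
eef_rot: [0.157, 0.708, 0.672, 0.149]
ft_force: [2.3, -0.5, 1.3]
width: 0.0099
grasp_force: 11.2
```

```bash
python3 - <<'E'
from plan import *
show(tgt((-.145,0,.023),an=1.571));s=monitor.sense();print(s['joint_pos'],s['ft_force'])
# arc: grasp point follows bar; tool tilts back f*theta
p,r=now();g=p-r.apply([0,0,.019])
h,M=frame(v);q=M.T@(g-h);print("bar in cover",q)
P=(p,r);prev=0
N=22;F=.45;TH=np.radians(70)
for k in range(1,N+1):
    th=TH*k/N;
    gk=pt(v,q,th); Rk=R.from_rotvec(frame(v)[1][:,1]*F*th)*r
    pk=gk+Rk.apply([0,0,.019])
    print(k,np.round(P[1].inv().apply(pk-P[0])*1000,1),np.round(np.degrees((P[1].inv()*Rk).as_rotvec()),2));P=(pk,Rk)
print("end",P[0],P[1].apply([0,0,1]))
E
```

```text
err tool mm [-0.7 -0.5  2.3] deg [ 0.06 -0.07  0.11]
[-0.11654962  0.1917632  -0.09737947  2.02428195  0.26164189  0.51628976
 -0.46255919] [ 2.31152272 -0.48102352  1.29650238]
bar in cover [-0.14456682  0.00071454  0.04432369]
1 [ 0.   2.2 -8. ] [1.43 0.   0.  ]
2 [ 0.   2.5 -7.9] [1.43 0.   0.  ]
3 [ 0.   2.7 -7.8] [1.43 0.   0.  ]
4 [ 0.   2.9 -7.7] [1.43 0.   0.  ]
5 [ 0.   3.2 -7.6] [1.43 0.   0.  ]
6 [ 0.   3.4 -7.5] [1.43 0.   0.  ]
7 [ 0.   3.6 -7.3] [1.43 0.   0.  ]
8 [ 0.   3.8 -7.2] [1.43 0.   0.  ]
9 [-0.   4.1 -7.1] [1.43 0.   0.  ]
10 [-0.   4.3 -6.9] [1.43 0.   0.  ]
11 [-0.   4.5 -6.8] [1.43 0.   0.  ]
12 [-0.   4.7 -6.6] [1.43 0.   0.  ]
13 [-0.   4.9 -6.5] [1.43 0.   0.  ]
14 [-0.   5.1 -6.3] [1.43 0.   0.  ]
15 [-0.   5.3 -6.1] [1.43 0.   0.  ]
16 [-0.   5.5 -5.9] [1.43 0.   0.  ]
17 [-0.   5.6 -5.8] [1.43 0.   0.  ]
18 [-0.   5.8 -5.6] [1.43 0.   0.  ]
19 [-0.   6.  -5.4] [1.43 0.   0.  ]
20 [-0.   6.1 -5.2] [1.43 0.   0.  ]
21 [-0.   6.3 -5. ] [1.43 0.   0.  ]
22 [-0.   6.4 -4.8] [1.43 0.   0.  ]
end [0.68464306 0.05332039 0.33131489] [-0.11187221  0.00741862 -0.99369491]
```

Call:
apply_moves:
  deltas:
    - [[0,0,1],[0,0,0],0]
    - [[0,2,-8],[1.4,0,0],0]
    - [[0,2.5,-8],[1.4,0,0],0]
    - [[0,2.5,-8],[1.4,0,0],0]
    - [[0,3,-7.5],[1.4,0,0],0]
    - [[0,3,-7.5],[1.4,0,0],0]
    - [[0,3.5,-7.5],[1.4,0,0],0]
    - [[0,3.5,-7.5],[1.4,0,0],0]
  grip_force: 35

```text
clock: 15.85
tool_pos: [0.6153, 0.0572, 0.2345]
eef_rot: [0.095, 0.719, 0.682, 0.09]
ft_force: [-0.5, 0.3, 0.7]
width: 0.0005
grasp_force: 0.0
```

```bash
cat > arc.py <<'E'
from plan import *
import sys
s=monitor.sense();print(s['ft_force'],s['width'],np.round(s['joint_pos'],2))
p,r=now();g=p-r.apply([0,0,.019]);h,M=frame(v);l=M.T@(g-h)
rad=np.hypot(l[0],l[2]);a0=np.arctan2(.042,.145);th0=np.arctan2(l[2],-l[0])-a0
print("radius",rad,"theta deg",np.degrees(th0))
q=(-.145,l[1],.042);P=(p,r);N=int(sys.argv[2]);TH=np.radians(float(sys.argv[1]));F=.45
for k in range(1,N+1):
    th=th0+(TH-th0)*k/N;gk=pt(v,q,th);Rk=R.from_rotvec(M[:,1]*F*(th-th0))*r
    pk=gk+Rk.apply([0,0,.019])
    print(np.round(P[1].inv().apply(pk-P[0])*1000,1),np.round(np.degrees((P[1].inv()*Rk).as_rotvec()),2));P=(pk,Rk)
E
python3 arc.py 72 16
```

```text
[-0.50203095  0.32698616  0.72074763] 0.0005440962625333838 [-0.07  0.21 -0.13  1.81  0.12  0.87 -0.3 ]
radius 0.15183288202350845 theta deg 22.633055539053423
[-0.   4.4 -6.6] [1.39 0.   0.  ]
[-0.   3.9 -6.9] [1.39 0.   0.  ]
[-0.   4.1 -6.8] [1.39 0.   0.  ]
[-0.   4.3 -6.6] [1.39 0.   0.  ]
[-0.   4.5 -6.5] [1.39 0.   0.  ]
[-0.   4.6 -6.3] [1.39 0.   0.  ]
[-0.   4.8 -6.2] [1.39 0.   0.  ]
[-0.  5. -6.] [1.39 0.   0.  ]
[-0.   5.2 -5.9] [1.39 0.   0.  ]
[-0.   5.4 -5.7] [1.39 0.   0.  ]
[-0.   5.5 -5.5] [1.39 0.   0.  ]
[-0.   5.7 -5.3] [1.39 0.   0.  ]
[-0.   5.8 -5.1] [1.39 0.   0.  ]
[-0.  6. -5.] [1.39 0.   0.  ]
[-0.   6.1 -4.8] [1.39 0.   0.  ]
[-0.   6.3 -4.6] [1.39 0.   0.  ]
```

The fingers slipped off the bar, so it lay deeper than I took it. I'll look.

```bash
python3 - <<'E'
from plan import *
import cv2
p,r=now()
a=viewer.get_image("scene")
b=viewer.get_image("top")
print(proj("scene",p),proj("top",p),[proj(n,pt(v,(-.145,0,.042))) for n in C])
cv2.imwrite("pics/s3.png",a);cv2.imwrite("pics/t3.png",b)
cv2.imwrite("pics/h2.png",np.hstack([cv2.resize(a[120:232,290:400],(400,407),interpolation=2),cv2.resize(b[130:232,250:350],(400,407),interpolation=2)]))
E
```

```text
[330.01744635 163.78085412] [298.89535153 191.53045097] [array([299.59092597, 196.66475637]), array([327.290791  , 175.82219265])]
```

View pics/h2.png

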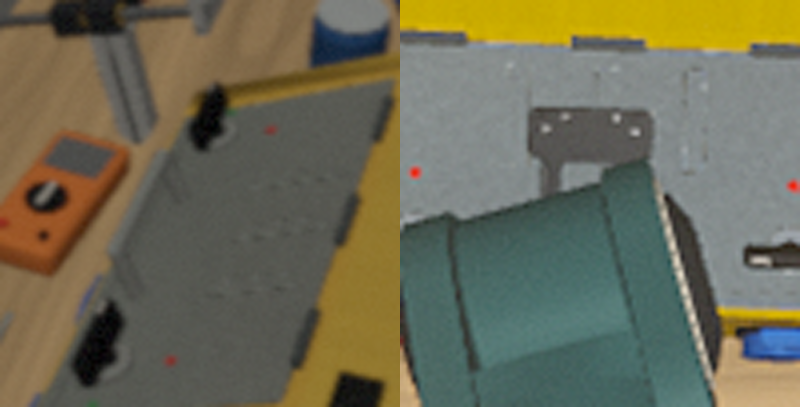

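The cover is still shut. In the crop the bar is where I modelled it, at about (140,200), but the fingertips at (143,140) sit some 15 mm above the reported TCP. That matches the pinch at the bar's top, with a width of 9.9 mm instead of 12. I'll grip about 18 mm deeper, which is safe either way because the tips would still be at least 5 mm off the face.

Call:
apply_moves:
  deltas:
    - [[0,0,-40],[0,0,0],0.5]
    - [[0,0,0],[0,0,0],0.5]
    - [[0,0,0],[0,0,0],0.5]
    - [[0,0,0],[0,0,0],0.5]

```text
clock: 16.45
tool_pos: [0.6048, 0.0576, 0.2721]
eef_rot: [0.096, 0.719, 0.682, 0.091]
ft_force: [-0.9, -0.0, 0.0]
width: 0.037
grasp_force: 0.0
```

```bash
python3 - <<'E'
from plan import *
rows(now(),*tgt((-.145,0,.10),an=1.571),4)
E
```

```text
[-0.1, -6.7, 4.9] [-2.46, -0.01, 0.03]
[-0.1, -6.9, 4.6] [-2.46, -0.01, 0.03]
[-0.1, -7.1, 4.3] [-2.46, -0.01, 0.03]
[-0.1, -7.3, 4.0] [-2.46, -0.01, 0.03]
```

Call:
apply_moves:
  deltas:
    - [[0,-6.5,5],[-2.5,0,0],0.5]
    - [[0,-7,4.5],[-2.5,0,0],0.5]
    - [[0,-7,4.5],[-2.5,0,0],0.5]
    - [[0,-7.5,4],[-2.5,0,0],0.5]
    - [[0,0,0],[0,0,0],0.5]
    - [[0,0,25],[0,0,0],0.5]
    - [[0,0,25],[0,0,0],0.5]
    - [[0,0,20],[0,0,0],0.5]
    - [[0,0,6],[0,0,0],0.5]
    - [[0,0,0],[0,0,0],0.5]

```text
clock: 17.7
tool_pos: [0.6171, 0.057, 0.1783]
eef_rot: [0.158, 0.708, 0.671, 0.15]
ft_force: [-1.0, 1.7, 0.1]
width: 0.0469
grasp_force: 0.0
```

```bash
python3 - <<'E'
from plan import *
show(tgt((-.145,0,.005),an=1.571))
E
```

```text
err tool mm [-0.7 -1.3 19.7] deg [ 0.18 -0.05  0.1 ]
```

Call:
apply_moves:
  deltas:
    - [[-0.5,-1,6],[0,0,0],0.5]
    - [[0,0,6],[0,0,0],0.5]
    - [[0,0,4],[0,0,0],0.5]
    - [[0,0,2],[0,0,0],0.5]
    - [[0,0,0],[0,0,0],0.3]
    - [[0,0,0],[0,0,0],0]
    - [[0,0,0],[0,0,0],0]
    - [[0,0,0],[0,0,0],0]
    - [[0,0,0],[0,0,0],0]
    - [[0,0,0],[0,0,0],0]
  grip_force: 30

```text
clock: 18.95
tool_pos: [0.624, 0.0562, 0.1618]
eef_rot: [0.159, 0.708, 0.671, 0.151]
ft_force: [4.5, -0.1, 0.5]
width: 0.0111
grasp_force: 30.0
```

```bash
python3 - <<'E'
from plan import *
show(tgt((-.145,0,.005),an=1.571))
E
```

```text
err tool mm [-0.3 -0.7  1.8] deg [ 0.27 -0.07  0.11]
```

```bash
sed -i 's/\.019/.035/g' arc.py; python3 arc.py 72 23
```

```text
[ 4.48618878 -0.11163527  0.49174067] 0.011127159446570969 [-0.1   0.23 -0.11  2.03  0.29  0.48 -0.49]
radius 0.1504500960309388 theta deg -0.007243959154835242
[ 0.   1.2 -8. ] [1.41 0.   0.  ]
[ 0.   1.9 -7.8] [1.41 0.   0.  ]
[ 0.   2.2 -7.7] [1.41 0.   0.  ]
[ 0.   2.4 -7.6] [1.41 0.   0.  ]
[ 0.   2.6 -7.5] [1.41 0.   0.  ]
[ 0.   2.8 -7.4] [1.41 0.   0.  ]
[ 0.   3.1 -7.3] [1.41 0.   0.  ]
[ 0.   3.3 -7.2] [1.41 0.   0.  ]
[ 0.   3.5 -7. ] [1.41 0.   0.  ]
[ 0.   3.7 -6.9] [1.41 0.   0.  ]
[ 0.   3.9 -6.8] [1.41 0.   0.  ]
[-0.   4.1 -6.6] [1.41 0.   0.  ]
[-0.   4.3 -6.5] [1.41 0.   0.  ]
[-0.   4.5 -6.3] [1.41 0.   0.  ]
[-0.   4.7 -6.1] [1.41 0.   0.  ]
[-0.   4.8 -6. ] [1.41 0.   0.  ]
[-0.   5.  -5.8] [1.41 0.   0.  ]
[-0.   5.2 -5.6] [1.41 0.   0.  ]
[-0.   5.4 -5.4] [1.41 0.   0.  ]
[-0.   5.5 -5.2] [1.41 0.   0.  ]
[-0.   5.7 -5. ] [1.41 0.   0.  ]
[-0.   5.8 -4.8] [1.41 0.   0.  ]
[-0.   6.  -4.6] [1.41 0.   0.  ]
```

Call:
apply_moves:
  deltas:
    - [[0,1.5,-8],[1.4,0,0],0]
    - [[0,2,-8],[1.4,0,0],0]
    - [[0,2,-8],[1.4,0,0],0]
  grip_force: 40

```text
clock: 19.32
tool_pos: [0.6195, 0.0564, 0.1858]
eef_rot: [0.132, 0.713, 0.676, 0.126]
ft_force: [17.5, -0.3, -11.2]
width: 0.0106
grasp_force: 40.0
```

```bash
python3 arc.py 72 20
```

```text
[ 17.48044427  -0.2989137  -11.20508319] 0.01059296408910964 [-0.06  0.22 -0.14  1.95  0.2   0.63 -0.39]
radius 0.15075295891021498 theta deg 9.54995988736083
[ 0.   2.2 -7.6] [1.41 0.   0.  ]
[ 0.   2.6 -7.5] [1.41 0.   0.  ]
[ 0.   2.8 -7.4] [1.41 0.   0.  ]
[ 0.   3.1 -7.2] [1.41 0.   0.  ]
[ 0.   3.3 -7.1] [1.41 0.   0.  ]
[ 0.   3.5 -7. ] [1.41 0.   0.  ]
[ 0.   3.7 -6.9] [1.41 0.   0.  ]
[ 0.   3.9 -6.7] [1.41 0.   0.  ]
[-0.   4.1 -6.6] [1.41 0.   0.  ]
[-0.   4.3 -6.4] [1.41 0.   0.  ]
[-0.   4.5 -6.3] [1.41 0.   0.  ]
[-0.   4.7 -6.1] [1.41 0.   0.  ]
[-0.   4.8 -5.9] [1.41 0.   0.  ]
[-0.   5.  -5.8] [1.41 0.   0.  ]
[-0.   5.2 -5.6] [1.41 0.   0.  ]
[-0.   5.4 -5.4] [1.41 0.   0.  ]
[-0.   5.5 -5.2] [1.41 0.   0.  ]
[-0.   5.7 -5. ] [1.41 0.   0.  ]
[-0.   5.8 -4.8] [1.41 0.   0.  ]
[-0.   6.  -4.6] [1.41 0.   0.  ]
```

Call:
apply_moves:
  deltas:
    - [[0,3.5,-7.5],[1.4,0,0],0]
    - [[0,4,-7.5],[1.4,0,0],0]
    - [[0,3.5,-7.5],[1.4,0,0],0]
    - [[0,3,-7],[1.4,0,0],0]

```text
clock: 19.82
tool_pos: [0.6193, 0.0563, 0.2156]
eef_rot: [0.095, 0.719, 0.682, 0.089]
ft_force: [-10.3, 0.9, -8.2]
width: 0.0109
grasp_force: 40.0
```

```bash
python3 arc.py 72 16
```

```text
[-10.25410175   0.87837401  -8.18657136] 0.010913305077428308 [-0.04  0.24 -0.16  1.82  0.13  0.84 -0.32]
radius 0.15100976893124735 theta deg 21.380288573271564
[-0.   3.2 -7.3] [ 1.42  0.   -0.  ]
[-0.   3.4 -7.2] [ 1.42  0.   -0.  ]
[-0.   3.6 -7. ] [ 1.42  0.   -0.  ]
[-0.   3.8 -6.9] [ 1.42  0.   -0.  ]
[-0.   4.  -6.8] [ 1.42  0.   -0.  ]
[-0.   4.2 -6.6] [ 1.42  0.   -0.  ]
[-0.   4.4 -6.4] [ 1.42  0.   -0.  ]
[-0.   4.6 -6.3] [ 1.42  0.   -0.  ]
[-0.   4.8 -6.1] [ 1.42  0.   -0.  ]
[-0.   5.  -5.9] [ 1.42  0.   -0.  ]
[-0.   5.2 -5.8] [ 1.42  0.   -0.  ]
[-0.   5.3 -5.6] [ 1.42  0.   -0.  ]
[-0.   5.5 -5.4] [ 1.42  0.   -0.  ]
[-0.   5.7 -5.2] [ 1.42  0.   -0.  ]
[-0.   5.8 -5. ] [ 1.42  0.   -0.  ]
[-0.   6.  -4.8] [ 1.42  0.   -0.  ]
```

Call:
apply_moves:
  deltas:
    - [[0,2,-7.5],[1.4,0,0],0]
    - [[0,3.5,-7],[1.4,0,0],0]
    - [[0,3.5,-7],[1.4,0,0],0]
    - [[0,4,-7],[1.4,0,0],0]
    - [[0,4,-7],[1.4,0,0],0]

```text
clock: 20.45
tool_pos: [0.6291, 0.0558, 0.2544]
eef_rot: [0.051, 0.724, 0.686, 0.048]
ft_force: [-6.7, 0.4, -7.9]
width: 0.0109
grasp_force: 40.0
```

```bash
python3 arc.py 72 11
```

```text
[-6.67377203  0.43645113 -7.94569391] 0.010857314563098365 [-0.02  0.29 -0.16  1.64  0.09  1.08 -0.26]
radius 0.15188212096451376 theta deg 37.31223087285758
[-0.  5. -6.] [ 1.42  0.   -0.  ]
[-0.   4.5 -6.4] [ 1.42  0.   -0.  ]
[-0.   4.6 -6.2] [ 1.42  0.   -0.  ]
[-0.   4.8 -6.1] [ 1.42  0.   -0.  ]
[-0.   5.  -5.9] [ 1.42  0.   -0.  ]
[-0.   5.2 -5.7] [ 1.42  0.   -0.  ]
[-0.   5.4 -5.5] [ 1.42  0.   -0.  ]
[-0.   5.5 -5.3] [ 1.42  0.   -0.  ]
[-0.   5.7 -5.1] [ 1.42  0.   -0.  ]
[-0.   5.8 -4.9] [ 1.42  0.   -0.  ]
[-0.   6.  -4.7] [ 1.42  0.   -0.  ]
```

Call:
apply_moves:
  deltas:
    - [[0,4,-6.5],[1.4,0,0],0]
    - [[0,4.5,-6.5],[1.4,0,0],0]
    - [[0,4.5,-6],[1.4,0,0],0]
    - [[0,5,-6],[1.4,0,0],0]
    - [[0,5,-6],[1.4,0,0],0]
    - [[0,5,-5.5],[1.4,0,0],0]

```text
clock: 21.2
tool_pos: [0.6536, 0.0544, 0.2939]
eef_rot: [-0.002, 0.726, 0.688, -0.003]
ft_force: [-14.6, -1.5, 2.6]
width: 0.011
grasp_force: 40.0
```

```bash
python3 arc.py 72 6
```

```text
[-14.58974346  -1.54674485   2.61946653] 0.01095580045553429 [-0.02  0.41 -0.15  1.38  0.06  1.36 -0.23]
radius 0.15294329394218223 theta deg 56.09380259867065
[-0.   5.8 -3.2] [ 1.19  0.   -0.  ]
[-0.   4.6 -4.5] [ 1.19  0.   -0.  ]
[-0.   4.7 -4.4] [ 1.19  0.   -0.  ]
[-0.   4.8 -4.3] [ 1.19  0.   -0.  ]
[-0.   4.9 -4.1] [ 1.19  0.   -0.  ]
[-0.  5. -4.] [ 1.19  0.   -0.  ]
```

Call:
apply_moves:
  deltas:
    - [[0,3.5,-5.5],[1.2,0,0],0]
    - [[0,4.5,-5.5],[1.2,0,0],0]
    - [[0,4.5,-5],[1.2,0,0],0]
    - [[0,5,-4.5],[1.2,0,0],0]
    - [[0,5,-4.5],[1.2,0,0],0]
    - [[0,5,-4],[1.2,0,0],0]
    - [[0,0,0],[0,0,0],0]

```text
clock: 22.08
tool_pos: [0.6843, 0.0526, 0.3201]
eef_rot: [-0.047, 0.724, 0.687, -0.045]
ft_force: [-0.3, -2.0, -19.1]
width: 0.0106
grasp_force: 40.0
```

```bash
python3 arc.py 74 2
```

```text
[ -0.34451261  -1.96474981 -19.14995621] 0.010649049564115247 [-0.03  0.56 -0.14  1.11  0.05  1.61 -0.21]
radius 0.15435954125046475 theta deg 72.37288244067946
[-0.   3.5  1.6] [ 0.37  0.   -0.  ]
[-0.   1.6 -1.2] [ 0.37  0.   -0.  ]
```

The cover stands at about 72°. I relieve the load, open a little and back straight off.

Call:
apply_moves:
  deltas:
    - [[0,0,2.5],[0,0,0],0]
    - [[0,0,0],[0,0,0],0.2]
    - [[0,0,0],[0,0,0],0.28]
    - [[0,0,0],[0,0,0],0.28]
    - [[0,0,0],[0,0,0],0.28]

```text
clock: 22.7
tool_pos: [0.6846, 0.0531, 0.3201]
eef_rot: [-0.045, 0.724, 0.687, -0.043]
ft_force: [-0.4, -0.4, 0.0]
width: 0.0265
grasp_force: 0.0
```

Call:
apply_moves:
  deltas:
    - [[0,0,-10],[0,0,0],0.28]
    - [[0,0,-15],[0,0,0],0.28]
    - [[0,0,-20],[0,0,0],0.28]
    - [[0,0,-40],[0,0,0],0.28]
    - [[0,-20,-40],[0,0,0],0.28]
    - [[0,-30,-30],[0,0,0],0.28]
    - [[0,-40,0],[0,0,0],0.28]
    - [[0,-40,0],[0,0,0],0.28]
    - [[0,0,0],[0,0,0],0.28]

```text
clock: 23.82
tool_pos: [0.5734, 0.059, 0.4932]
eef_rot: [-0.044, 0.724, 0.687, -0.041]
ft_force: [0.3, -0.5, 0.1]
width: 0.0261
grasp_force: 0.0
```

```bash
python3 - <<'E'
from plan import *
import cv2
print(monitor.sense()['ft_force'])
a=viewer.get_image("scene")[80:340,220:520]
b=viewer.get_image("top")[60:320,160:440]
cv2.imwrite("pics/f.png",np.hstack([cv2.resize(a,(400,347)),cv2.resize(b,(374,347))]))
E
```

```text
[ 0.27493501 -0.45888847  0.08926648]
```

View pics/f.png

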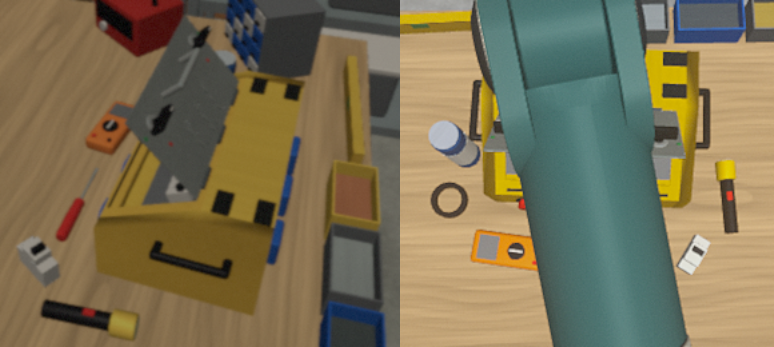

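The cover stands open, with its free edge running from crop (130,118) to (187,18). The loose items are undisturbed and the gripper is clear. I'll check the angle from that edge and hand the job in if it's good.

```bash
python3 - <<'E'
from plan import *
from plant import order
o=[(317.5,168.5),(360,93.5)]
e=lambda d:sum(np.linalg.norm(proj("scene",pt(v,(-.18,y,0),np.radians(d)))-u) for y,u in zip((-.175,.175),o))
d=min(range(30,80),key=e);print(d,e(d))
if d>=64: print(order.finish_job())
E
```

```text
75 6.426185348979244
the job is handed in; nothing more can be done
None
```

Both fasteners are turned to unlocked, and the cover stands open at roughly 72–75° with the gripper clear. The job was handed in at about 24 s with nothing else visibly disturbed; no verdict came back. My first grip on the handle slipped off while the cover was still shut, so I took a deeper one.

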